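Push a wet lens through the splash flap

ROBOT

A 6-joint arm with a two-finger parallel gripper is mounted at the origin on the work surface. World frame = base frame: x ahead of the robot, y to its left, z up, the work surface at z = 0. Lengths are in m, angles in degrees, forces in N, time in s.
With the tool pointing down it reaches from about 0.35 to 0.775 m from the base axis. Payload 5.5 kg.
Tool frame: the origin (TCP) lies on the centre line of the jaws, within the pads' length; the fingertips stand finger_overhang ahead of it and the grasp point (between the pads) lies 6 mm ahead of it (finger_overhang is the distance from the TCP to the fingertips, in m); z points along the fingers, y is the line along which they close (so a half turn about z gives the same grasp; the last joint's range is limited). The gripper opens to 85 mm and grips with 20 to 120 N. Pads are 22 mm wide; open, the fingers measure 114 mm over their backs; the gripper's body (76 mm by 85 mm) begins 54 mm behind the grasp point. The pads swing forward as they close: fully open they stand 13 mm farther back than shut.
Start: joints at [58.465, 17.945, 2.641, 74.691, 0, 82.002], TCP at [0.23, 0.527, 0.256] pointing down, gripper open.
Joint ranges: [-158.12, 158.12], [-49.38, 96.58], [-58.88, 72.47], [-126.05, 133.96], [-84.25, 85.87], [-180, 180]. Speed limits (degrees/s): [147.25, 147.25, 180, 180, 180, 180].

INTERFACE

Orientations are given as [roll, pitch, yaw] about the fixed x, y, z axes, in that order (R = Rz(yaw) Ry(pitch) Rx(roll)).
In Python, from station import observe, snapshot, camera_info, finish_job, search_frame, cut_out, landmark_of, finger_overhang gives the robot as it stands.
- The arm moves only by the tool step_arm, never from a script. Its argument "steps" is one flat list of numbers, 7 for each row, row after row: the shift along the tool's x, y, z in cm, then the turn, a rotation vector about the tool's x, y, z in degrees, then the opening, from 0 (shut) to 1 (fully open). A call has 1 to 20 rows; each row is the pose to reach, as a shift and turn from the pose commanded when the call began, along the tool's axes at that moment; what a row does not reach only later rows make up. A row lasts 1/8 s, in which the tool goes at most 62.5 mm and 10.7 degrees, less where a joint would pass 70% of its speed; a pose out of reach is approached as far as the arm can. A call with a gripper value outside its range is refused whole. The fingers move at their own pace and stop on an object; "squeeze" is the grip in N (left out, the last holds). Time passes only in rows, so rows that repeat a pose let the fingers close. It gives the time, the measured TCP pose, the force, the opening and the grip force at its end, in the units of the state.
- observe(): the state, without advancing time (a new reading comes with each control period).
- snapshot(name): name is "scene" or "side" or "wrist"; returns the picture (420x560x3 uint8, blue, green, red); there is no depth.
- camera_info(name): a dict with "fx", "fy", "cx", "cy" (pixels), "R" (3x3) and "t" (3): a world point X has camera coordinates R X + t. Camera axes: x right, y down, z forward; pixel columns grow to the right and rows downward; lengths in m; the calibration is good to about 2 mm. The wrist camera is an equidistant fisheye: a pixel r from the principal point sees the ray r / f radians off the axis. A picture is of the moment at which its call begins: read the wrist's pose just before it. camera_info takes no time and is no camera call; for the wrist camera it gives the pose at the moment of the call.
- finish_job(): hands the job in; it is judged then, once.
Trained networks look in the newest picture that a camera, given by its name, has taken for a name from the list of things; names that differ only in an ending like _2 or _b are one class to them, and where a whole thing is asked for, a point or a joint stands for the part that bears it (a point fixed in the world has none). Each returns a list of dicts, best first, with "confidence" (0 to 1); they miss things now and then, are a little off and sometimes report something else, mostly with a low value. They report only what shows in the picture. A call takes as long as a camera call. They do not tell look-alikes from the thing itself.
- search_frame(camera, name): "pixel" ([row, column] in pixels, amid what is visible of it).
- cut_out(camera, name): "pixels" (420x560 bool, what is visible of it) and "pixel" ([row, column] in pixels, amid what is visible of it).
- landmark_of(camera, name): "pixel" ([row, column] in pixels: a listed point, or the origin of a listed thing).
The state is a dict: "t": time; "joint_positions": joint angles; "joint_velocities": joint speeds; "tau": joint torques, N m; "eef_pos": TCP position; "orientation": TCP orientation; "wrist_force": force on the tool from outside, world axes, zero at the start; "wrist_torque": the same for the moment, N m; "grip_width": finger opening in m; "finger_force": force on a finger pad.
Only numpy, scipy, OpenCV 4.12 (cv2) and the standard library are available. Lean on these libraries where they do the work, as an engineer would, in place of code of your own. Each camera call takes 0.05 s, during which the arm holds its last target. There are 200 camera calls.

TASK

Push the wet amber lens along the loading deck, through the doorway with the orange spring flap, and into the sunken drip tray behind it. Do it with the two fingers: one finger pushes the flap open and holds it, and the other finger pushes the lens through from behind while the flap is held, so that the lens never shoves the flap nor is struck by it. Keep the lens sliding on the deck (never pinch or lift it), then withdraw so that the flap closes behind it, and leave the other things standing where they are.

Things in the scene. Friction and masses are not known exactly. Their poses are not given: they have to be found in the camera images.
- sill (a point): Point on the loading deck (46 mm above the table), mid-doorway of a white fixed drip unit. x axis: through the doorway from deck to tray; y: along the gate wall to the hinge side. In this frame (mm): doorway y -43 to 43, no lintel; wall 8 thick at x=0, 32 high, to y -85 and 87. Flat deck x -155 to 10, y -57 to 77. Guide rail on it at y -51 to -43, 10 high, up to the wall.
- tray (a point): Centre of the drip tray's soft black floor, 36 mm below the deck; axes as sill, 85 mm along x from it. The white open-topped tray lies behind the gate wall; inside it is 150 mm along x (from the deck's end, 10 mm past the doorway line) and 160 mm along y; its side and far walls reach 14 mm above deck level.
- flap (a joint): Angle of the orange flap: 0 shut across the doorway, positive as it swings away from the deck into the tray, to 1.6 rad. 84 mm long, 4 thick, 4 to 30 mm above deck level; upright hinge at x=0, y=+43 mm of sill, free end at y=-41 when shut. A spring shuts it: 0.045 N m when shut, plus 0.05 N m per rad (2 to 6 N at 20 mm from the hinge).
- lens_mid (a point): Centre, half-way up (10 mm above its underside), of the loose round amber lens, 44 mm in diameter and 12 thick, flat side down, with a black holder block on top, 22 mm in diameter and 8 high; 20 mm high in all, about 50 g, wet and slippery (friction about 0.25). It lies on the loading deck, 45 to 95 mm before the doorway, near the guide rail.
- cleaner: White bottle with blue cap, 40 mm diameter, 100 mm high, standing on the table beside the unit; origin at the centre of its underside. Leave alone.
- cup: Small blue open cup, 56 mm diameter, 60 mm high, beside the unit; origin at the centre of its underside. Leave alone.
- lenscase: Flat grey contact-lens case with a green and a white cap, 50 x 32 x 17 mm, on the table beside the unit; origin at the centre of its underside. Leave alone.
Things that resemble listed ones, but are neither listed nor needed, are in the scene too. Of the things shaped like the part that bears lens_mid, the amber glass one is meant.

How it is judged:
By the outcome, as a careful person would: the job done as asked, in the order asked, and still so for the second after the job is handed in, with the robot touching nothing.
It also fails if it takes over 35 s, if anything falls off the work surface, if the arm or the gripper's body presses on something with over 40 N, if the wrist force passes 120 N, or if a joint passes its speed limit or range.

## Working session

There is one attempt and no reset: what is moved stays moved. The work goes in short steps, Python scripts to look and compute and a tool call to move; the robot and the scene stay as the last step left them, time stands still between calls to the robot, and variables do not carry over. Pictures are saved under pics/ and viewed, at most 10 in all, crops included, and the job is handed in when it is done.

Besides the shell and the picture viewer there is one more tool, called after ">>>" as name(argument=value, ...) on one line, values as JSON. step_arm: Moves the arm, as the interface text tells. Its arguments: {"type":"object","properties":{"steps":{"type":"array","items":{"type":"number"}},"squeeze":{"type":"number"}},"required":["steps"]}

```bash
mkdir -p pics; cat > h.py <<'E'
import numpy as np, cv2
from station import *
def ray(ci,px):
    v,u=px; x=(u-ci["cx"])/ci["fx"]; y=(v-ci["cy"])/ci["fy"]
    R=np.array(ci["R"]);t=np.array(ci["t"])
    return -R.T@t, R.T@np.array([x,y,1.])
def atz(cam,px,z):
    o,d=ray(camera_info(cam),px); return o+d*(z-o[2])/d[2]
def proj(cam,X):
    ci=camera_info(cam); c=np.array(ci["R"])@X+np.array(ci["t"])
    return ci["fy"]*c[1]/c[2]+ci["cy"], ci["fx"]*c[0]/c[2]+ci["cx"]
E
python3 - <<'E'
from h import *
print(finger_overhang)
for c in ("scene","side"):
    im=snapshot(c); cv2.imwrite(f"pics/{c}0.png",im)
    for n,z in (("sill",.046),("tray",.010),("lens_mid",.056)):
        for r in landmark_of(c,n)[:3]: print(c,n,np.round(r["pixel"]),round(r["confidence"],2),atz(c,r["pixel"],z).round(4))
    for n,z in(("flap",.063),("cleaner",.05),("cup",.03),("lenscase",.01)):
        for r in search_frame(c,n)[:3]: print(c,n,np.round(r["pixel"]),round(r["confidence"],2),atz(c,r["pixel"],z).round(4))
E
```

```text
0.025
scene sill [222. 239.] 0.95 [ 0.6095 -0.0581  0.046 ]
scene tray [263. 226.] 0.7 [ 0.6879 -0.0914  0.01  ]
scene lens_mid [199. 247.] 0.74 [ 0.5493 -0.0376  0.056 ]
scene lens_mid [178. 222.] 0.59 [ 0.4625 -0.0874  0.056 ]
scene flap [214. 239.] 0.67 [ 0.6049 -0.0565  0.063 ]
scene cleaner [235. 150.] 0.58 [ 0.6295 -0.2358  0.05  ]
scene cup [241. 320.] 0.68 [0.6701 0.0994 0.03  ]
scene lenscase [204. 179.] 0.77 [ 0.4897 -0.19    0.01  ]
scene lenscase [238. 320.] 0.32 [0.6418 0.1067 0.01  ]
side sill [244. 307.] 0.92 [ 0.6092 -0.0448  0.046 ]
side tray [271. 353.] 0.8 [ 0.693  -0.0935  0.01  ]
side lens_mid [239. 277.] 0.79 [ 0.5516 -0.0337  0.056 ]
side lens_mid [285. 201.] 0.61 [ 0.4065 -0.1279  0.056 ]
side flap [243. 311.] 0.55 [ 0.6147 -0.0572  0.063 ]
side cleaner [330. 328.] 0.87 [ 0.614  -0.2404  0.05  ]
side cup [194. 324.] 0.63 [0.6719 0.1143 0.03  ]
side lenscase [324. 248.] 0.61 [ 0.4831 -0.1881  0.01  ]
```

View pics/scene0.png

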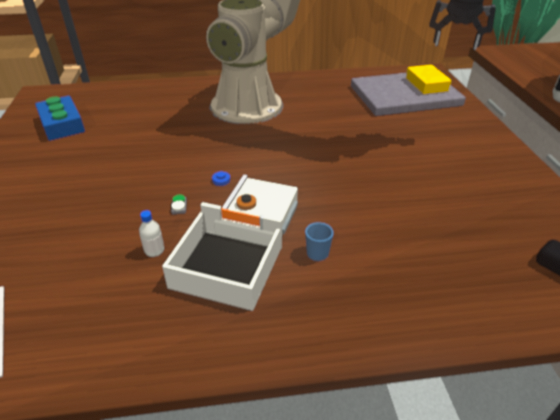

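View pics/side0.png

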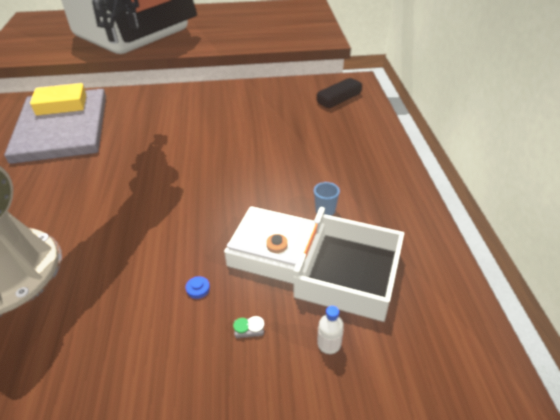

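The scene shows the amber ring lens on the white deck at (200,247), the blue look-alike ring on the table at (178,222), and the orange flap at (216,240). The green and white lens case is at (204,179), the bottle at (235,150) and the cup at (241,320). In the side view the amber lens is at (242,277) and the blue one at (287,198). I choose the amber one on the deck, and will check it in a close wrist view.

```bash
python3 - <<'E'
from h import *
s=observe(); print(s["t"],s["eef_pos"],s["orientation"],s["grip_width"])
ci=camera_info("wrist"); R=np.array(ci["R"]);t=np.array(ci["t"])
print(ci["fx"],ci["cx"],ci["cy"],-R.T@t,R.round(3).tolist())
from scipy.spatial.transform import Rotation as Ro
T=Ro.from_euler('xyz',s["orientation"],degrees=True).as_matrix()
print("cam in tool",T.T@(-R.T@t-np.array(s["eef_pos"])),(R@T).round(3).tolist()); print(T.round(3).tolist())
E
```

```text
0.8 [0.22964381 0.52719301 0.25634381] [1.79993139e+02 1.52125234e-03 1.56464682e+02] 0.08543389337368289
325.19226210127806 277.80804949033757 203.41665324626112 [0.16780675 0.55465888 0.37336511] [[0.399, 0.917, -0.0], [0.883, -0.384, 0.27], [0.248, -0.108, -0.963]]
cam in tool [ 0.06765749  0.00050269 -0.11702304] [[0.0, 1.0, 0.0], [-0.963, 0.0, -0.27], [-0.27, -0.0, 0.963]]
[[-0.917, 0.399, 0.0], [0.399, 0.917, 0.0], [-0.0, 0.0, -1.0]]
```

>>> step_arm(steps=[-4.6,-3,0,0,0,6.5,1,-9.2,-6,0,0,0,13,1,-13.9,-8.9,0,0,0,19.5,1,-18.5,-11.8,0,0,0,26,1,-23.2,-14.8,0,0,0,32.5,1,-27.8,-17.7,0,0,0,39,1,-32.5,-20.7,0,0,0,45.5,1,-37.1,-23.6,0,0,0,52,1,-41.8,-26.6,0,0,0,58.5,1,-46.4,-29.5,0,0,0,65,1,-51,-32.5,-0.5,0,0,71.5,1,-55.7,-35.4,-1,0,0,77.5,1,-55.7,-35.4,-1,0,0,77.5,1,-55.7,-35.4,-1,0,0,77.5,1])

```text
t: 2.55
eef_pos: [0.5985, -0.0197, 0.2659]
orientation: [-179.9, -0.0, 79.0]
wrist_force: [0.6, 0.9, -0.4]
grip_width: 0.085
finger_force: 0.0
```

```bash
cat >> h.py <<'E'
def wray(ci,px):
    v,u=px; a=np.array([(u-ci["cx"])/ci["fx"],(v-ci["cy"])/ci["fy"]]); r=np.linalg.norm(a)+1e-12
    d=np.array([*(a/r*np.sin(r)),np.cos(r)]); R=np.array(ci["R"]);t=np.array(ci["t"])
    return -R.T@t, R.T@d
def watz(ci,px,z):
    o,d=wray(ci,px); return o+d*(z-o[2])/d[2]
def wproj(ci,X):
    c=np.array(ci["R"])@np.array(X)+np.array(ci["t"]); th=np.arctan2(np.hypot(c[0],c[1]),c[2]); n=c[:2]/np.hypot(c[0],c[1])*th
    return ci["fx"]*n[0]+ci["cx"], ci["fy"]*n[1]+ci["cy"]
E
python3 - <<'E'
from h import *
ci=camera_info("wrist"); im=snapshot("wrist"); cv2.imwrite("pics/w0.png",im)
s=observe(); print(s["t"],s["eef_pos"],s["orientation"],s["joint_positions"])
for n,z in (("sill",.046),("tray",.010),("lens_mid",.056)):
    for r in landmark_of("wrist",n)[:3]: print(n,np.round(r["pixel"],1),round(r["confidence"],2),watz(ci,r["pixel"],z).round(4))
E
```

```text
2.6 [ 0.59822473 -0.01907271  0.26608558] [-1.79938933e+02 -1.93852484e-02  7.90224205e+01] [-9.51701347e+00  2.05468906e+01  7.68778480e+00  7.72014470e+01
  2.09354643e-02  9.14605446e+01]
sill [213.2 296. ] 0.55 [ 0.6115 -0.0598  0.046 ]
tray [215.5 360. ] 0.97 [ 0.6886 -0.0895  0.01  ]
lens_mid [257.5 141. ] 0.78 [ 0.4234 -0.0768  0.056 ]
lens_mid [211.7 238. ] 0.61 [ 0.5517 -0.0433  0.056 ]
```

View pics/w0.png

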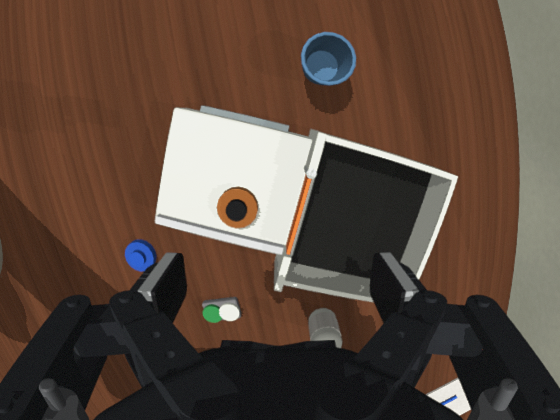

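The wrist view confirms the amber lens on the deck at (207,238). The blue look-alike is on the table at (256,140), and the flap runs from about (178,310) to (255,291). I'll enlarge the view to fit the unit's pose.

```bash
python3 - <<'E'
from h import *
im=cv2.imread("pics/w0.png")[95:305,140:460]
im=cv2.resize(im,None,fx=2.5,fy=2.5,interpolation=cv2.INTER_CUBIC)
for k in range(0,320,20): cv2.putText(im,str(140+k),(int(k*2.5),10),0,.33,(0,255,255)); cv2.line(im,(int(k*2.5),12),(int(k*2.5),18),(0,255,255),1)
for k in range(5,210,20): cv2.putText(im,str(95+k),(0,int(k*2.5)+4),0,.33,(0,255,255));
cv2.imwrite("pics/w0c.png",im)
E
```

```text
(no output)
```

View pics/w0c.png

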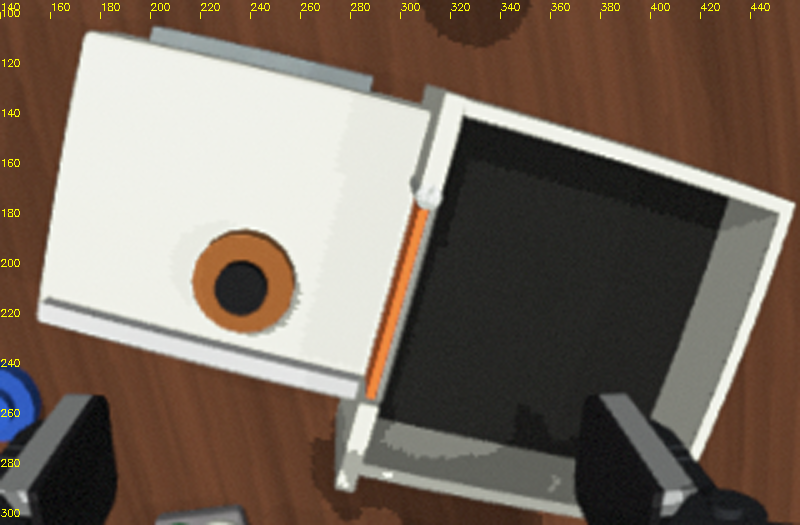

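```bash
cat > fit.py <<'E'
from h import *
from scipy.optimize import least_squares
ci={"fx":325.192,"fy":325.192}
P=np.array([[-155,77,0],[-4,87,32],[4,87,32],[-4,-85,32],[4,-85,32],[-2,-41,30],[2,-41,30],[-155,-43,0],[-4,-43,0],[0,41,31],[160,80,14]])/1e3
C=np.array([[87,32],[445,93],[463,97],[338,490],[355,490],[365,396],[377,400],[46,298],[362,375],[427,205],[780,213]])/2.5+[140,95]
ci=camera_info("wrist")
def W(p,X):
    c,s=np.cos(p[2]),np.sin(p[2]); return np.array([p[0]+c*X[0]-s*X[1],p[1]+s*X[0]+c*X[1],.046+X[2]])
if __name__=="__main__":
    f=lambda p:np.concatenate([np.array(wproj(ci,W(p,X)))-c for X,c in zip(P,C)])
    r=least_squares(f,[.61,-.055,-.45],loss="soft_l1"); p=r.x
    print(p[:2],np.degrees(p[2])); print(f(p).reshape(-1,2).round(1).tolist())
    for px,z in (((95+281/2.5,140+244/2.5),.058),((95+288/2.5,140+240/2.5),.066)):
        X=watz(ci,px,z); d=X[:2]-p[:2]; c,s=np.cos(p[2]),np.sin(p[2])
        print(X.round(4),"in sill mm",((c*d[0]+s*d[1])*1e3).round(1),((-s*d[0]+c*d[1])*1e3).round(1))
    for n,Z in(("sill",0),):
        for c,q in(("scene",(222,239)),("side",(244,307))): print(c,q,proj(c,W(p,[0,0,0])),)
    for c in("scene","side"): print(c,proj(c,W(p,[.085,0,-.036])))
E
python3 fit.py
```

```text
[ 0.61388162 -0.05509288] -24.759678134717152
[[-1.5, 0.2], [0.6, -0.1], [1.6, 0.5], [-0.1, -0.9], [0.3, 0.6], [1.0, 0.8], [-0.0, 0.0], [-2.7, -1.0], [-0.6, -0.7], [-0.7, 2.3], [0.4, -1.2]]
[ 0.5526 -0.0372  0.058 ] in sill mm -63.1 -9.4
[ 0.5518 -0.0377  0.066 ] in sill mm -63.6 -10.2
scene (222, 239) (np.float64(223.2623960023171), np.float64(240.79460058940867))
side (244, 307) (np.float64(248.00701319130826), np.float64(310.46185076819876))
scene (np.float64(264.4404581416561), np.float64(226.2272586748785))
side (np.float64(270.3915149773407), np.float64(351.92043401436536))
```

```bash
python3 - <<'E'
from h import *
from scipy.spatial.transform import Rotation as Ro
s=observe();T=Ro.from_euler('xyz',s["orientation"],degrees=True).as_matrix();e=np.array(s["eef_pos"]);ci=camera_info("wrist")
for zt in (.008,.012,.016,.02,.025):
    print(zt,[np.round(wproj(ci,e+T@np.array([sx*.011,y,zt])),1).tolist() for sx in(1,-1) for y in(-.0427,.0427,.057)])
E
```

```text
0.008 [[177.7, 253.4], [374.1, 253.6], [404.2, 252.5], [183.5, 296.3], [368.5, 296.6], [397.1, 294.8]]
0.012 [[180.2, 249.7], [371.7, 249.9], [401.1, 248.9], [185.6, 291.9], [366.4, 292.2], [394.5, 290.5]]
0.016 [[182.6, 246.2], [369.4, 246.4], [398.2, 245.5], [187.7, 287.7], [364.4, 288.0], [392.0, 286.5]]
0.02 [[184.8, 242.9], [367.2, 243.0], [395.5, 242.3], [189.6, 283.7], [362.6, 283.9], [389.6, 282.5]]
0.025 [[187.5, 239.0], [364.6, 239.1], [392.2, 238.4], [192.0, 278.9], [360.3, 279.1], [386.7, 277.9]]
```

```bash
cat > plan.py <<'E'
from h import *
from scipy.spatial.transform import Rotation as Ro
S=np.array([.6139,-.0551]); PSI=-24.76
def zt(w): # tip ahead of TCP (mm) at opening w mm
    a=np.arcsin(np.sin(np.radians(40))-(85.4-w)/2/57); return 11.5+57*(np.cos(a)-np.cos(np.radians(40)))
def pose(bx,by,phi,w,tip):  # sill mm, tip above deck mm
    c,s=np.cos(np.radians(phi)),np.sin(np.radians(phi))
    m=np.array([bx,by])-11*np.array([s,-c])+w/2*np.array([c,s])
    ps=np.radians(PSI); Rw=np.array([[np.cos(ps),-np.sin(ps)],[np.sin(ps),np.cos(ps)]])
    ac=np.array([bx,by])+(w+12)*np.array([c,s])+22*np.array([-s,c])
    return np.array([*(S+Rw@m/1e3),.046+(tip+zt(w))/1e3]),PSI+phi+90,ac
def plan(rows):
    st=observe(); T=Ro.from_euler('xyz',st["orientation"],degrees=True).as_matrix(); e=np.array(st["eef_pos"])
    for r in rows:
        X,g,ac=pose(*r); d=T.T@(X-e)*100; dy=-(g-st["orientation"][2]+180)%360-180 if 0 else -(g-st["orientation"][2])
        print(r,"->",d.round(2),"turn",round(dy,1),"open",round(r[3]/85.4,2),"A contact",ac.round(0))
    return st
E
python3 - <<'E'
from plan import *
plan([(-106,-5,6,85.4,60),(-106,-5,6,85.4,12),(-106,-5,6,85.4,5),(-86,-5,6,85.4,5)])
E
```

```text
(-106, -5, 6, 85.4, 60) -> [-0.75 -3.8  14.91] turn 7.8 open 1.0 A contact [-11.  27.]
(-106, -5, 6, 85.4, 12) -> [-0.75 -3.8  19.71] turn 7.8 open 1.0 A contact [-11.  27.]
(-106, -5, 6, 85.4, 5) -> [-0.75 -3.8  20.41] turn 7.8 open 1.0 A contact [-11.  27.]
(-86, -5, 6, 85.4, 5) -> [-1.23 -1.86 20.41] turn 7.8 open 1.0 A contact [ 9. 27.]
```

>>> step_arm(steps=[-0.4,-1.9,4,0,0,4,1,-0.75,-3.8,8,0,0,7.8,1,-0.75,-3.8,12,0,0,7.8,1,-0.75,-3.8,15,0,0,7.8,1,-0.75,-3.8,17.5,0,0,7.8,1,-0.75,-3.8,19.2,0,0,7.8,1,-0.75,-3.8,19.7,0,0,7.8,1,-0.75,-3.8,19.7,0,0,7.8,1])

```text
t: 3.75
eef_pos: [0.5601, -0.0193, 0.0697]
orientation: [180.0, -0.0, 71.2]
wrist_force: [-0.4, 0.3, 0.8]
grip_width: 0.0852
finger_force: 0.0
```

```bash
python3 - <<'E'
from plan import *
a=snapshot("wrist"); b=snapshot("side")[190:320,210:370]
b=cv2.resize(b,None,fx=2.6,fy=2.6,interpolation=cv2.INTER_CUBIC)
a=a[:,100:480]; o=np.zeros((420,380+416,3),np.uint8); o[:,:380]=a; o[:338,380:]=b
cv2.imwrite("pics/m1.png",o)
plan([(-106,-5,6,85.4,5),(-86,-5,6,85.4,5)])
E
```

```text
(-106, -5, 6, 85.4, 5) -> [ 0.06 -0.15  0.78] turn -0.0 open 1.0 A contact [-11.  27.]
(-86, -5, 6, 85.4, 5) -> [-0.14  1.83  0.78] turn -0.0 open 1.0 A contact [ 9. 27.]
```

View pics/m1.png

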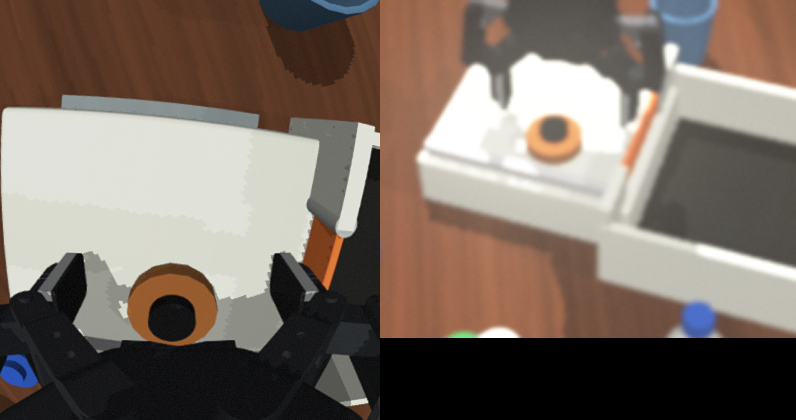

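Finger B is behind the amber lens, which shows at (305,272) in the full wrist frame, and finger A is just in front of the flap near (265,395). Both match the plan, so I lower and open the flap.

>>> step_arm(steps=[0.05,-0.15,0.4,0,0,0,1,0.05,-0.15,0.75,0,0,0,1,0,0.4,0.75,0,0,0,1,-0.05,0.9,0.75,0,0,0,1,-0.1,1.4,0.75,0,0,0,1,-0.15,1.8,0.75,0,0,0,1,-0.15,1.8,0.75,0,0,0,1])

```text
t: 4.72
eef_pos: [0.5765, -0.0272, 0.0614]
orientation: [-179.9, 0.0, 71.2]
wrist_force: [-3.3, 2.8, -0.5]
grip_width: 0.0854
finger_force: 1.6
```

```bash
python3 - <<'E'
from plan import *
a=snapshot("wrist"); b=snapshot("side")[190:320,210:370]
b=cv2.resize(b,None,fx=2.6,fy=2.6,interpolation=cv2.INTER_CUBIC)
a=a[:,100:480]; o=np.zeros((420,380+416,3),np.uint8); o[:,:380]=a; o[:338,380:]=b
cv2.imwrite("pics/m2.png",o)
plan([(-75,-7,8,85.4,5),(-60,-10.5,11,85.4,5),(-44,-14,14,85.4,5)])
E
```

```text
(-75, -7, 8, 85.4, 5) -> [-0.1   1.15 -0.11] turn -2.1 open 1.0 A contact [18. 28.]
(-60, -10.5, 11, 85.4, 5) -> [-0.38  2.54 -0.11] turn -5.1 open 1.0 A contact [31. 30.]
(-44, -14, 14, 85.4, 5) -> [-0.68  4.01 -0.11] turn -8.1 open 1.0 A contact [45. 31.]
```

View pics/m2.png

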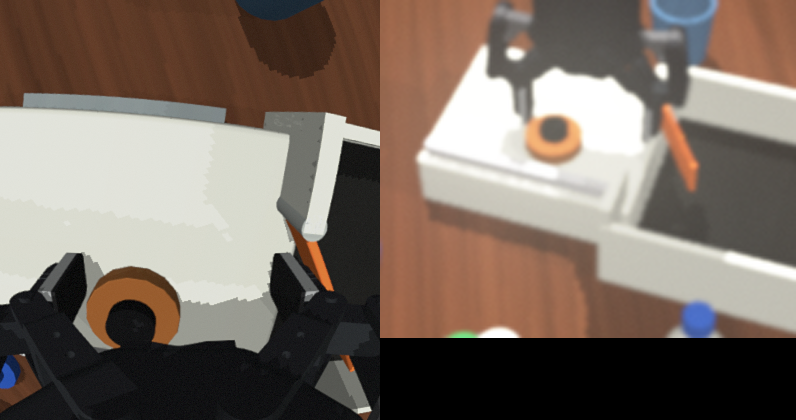

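The flap is held open by finger A at roughly 35–40°, and finger B is just reaching the lens. Next I push.

>>> step_arm(steps=[-0.05,0.6,0,0,0,-1,1,-0.1,1.2,-0.05,0,0,-2.1,1,-0.25,1.9,-0.05,0,0,-3.6,1,-0.4,2.55,-0.05,0,0,-5.1,1,-0.5,3.2,-0.05,0,0,-6.4,1,-0.6,3.6,-0.05,0,0,-7.2,1,-0.7,4,-0.05,0,0,-8.1,1,-0.7,4,-0.05,0,0,-8.1,1])

```text
t: 5.82
eef_pos: [0.6129, -0.0471, 0.0623]
orientation: [179.9, 0.0, 79.3]
wrist_force: [-2.1, -1.0, -0.7]
grip_width: 0.0859
finger_force: 1.3
```

```bash
python3 - <<'E'
from plan import *
a=snapshot("wrist"); b=snapshot("side")[190:320,210:370]
b=cv2.resize(b,None,fx=2.6,fy=2.6,interpolation=cv2.INTER_CUBIC)
a=a[:,100:480]; o=np.zeros((420,380+416,3),np.uint8); o[:,:380]=a; o[:338,380:]=b
cv2.imwrite("pics/m3.png",o)
plan([(-30,-15,14,85.4,5),(-15,-16,14,82,5),(-5,-16,14,76,5),(5,-16,14,68,5),(15,-16,14,61,5),(20,-16,14,58,5)])
E
```

```text
(-30, -15, 14, 85.4, 5) -> [-0.39  1.25 -0.01] turn -0.0 open 1.0 A contact [59. 30.]
(-15, -16, 14, 82, 5) -> [-0.85  2.51 -0.14] turn -0.0 open 0.96 A contact [71. 28.]
(-5, -16, 14, 76, 5) -> [-1.1   3.18 -0.36] turn -0.0 open 0.89 A contact [75. 27.]
(5, -16, 14, 68, 5) -> [-1.34  3.75 -0.61] turn -0.0 open 0.8 A contact [77. 25.]
(15, -16, 14, 61, 5) -> [-1.58  4.37 -0.79] turn -0.0 open 0.71 A contact [81. 23.]
(20, -16, 14, 58, 5) -> [-1.7   4.71 -0.86] turn -0.0 open 0.68 A contact [83. 22.]
```

View pics/m3.png

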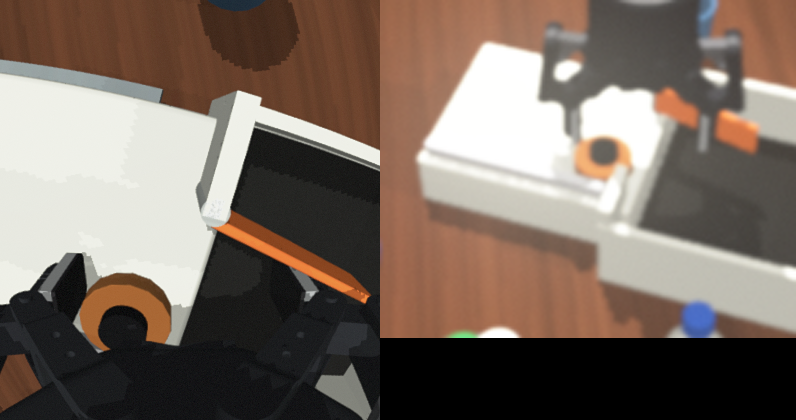

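The lens is at the doorway mouth beside the rail, centred near (312,225), and the flap is held at about 70°, well clear of it. I push on through while closing the fingers slightly, so A stays on the flap.

>>> step_arm(steps=[-0.2,0.6,0,0,0,0,1,-0.4,1.25,0,0,0,0,1,-0.6,1.9,-0.1,0,0,0,0.98,-0.85,2.5,-0.15,0,0,0,0.96,-1,2.85,-0.25,0,0,0,0.93,-1.1,3.2,-0.35,0,0,0,0.89,-1.2,3.5,-0.5,0,0,0,0.84,-1.35,3.75,-0.6,0,0,0,0.8,-1.5,4.1,-0.7,0,0,0,0.75,-1.6,4.4,-0.8,0,0,0,0.71,-1.7,4.7,-0.85,0,0,0,0.68,-1.7,4.7,-0.85,0,0,0,0.68])

```text
t: 7.42
eef_pos: [0.6557, -0.0723, 0.0708]
orientation: [180.0, 0.0, 79.3]
wrist_force: [0.6, -1.2, 0.3]
grip_width: 0.0581
finger_force: 0.7
```

```bash
python3 - <<'E'
from plan import *
a=snapshot("wrist"); b=snapshot("side")[190:320,240:400]
b=cv2.resize(b,None,fx=2.6,fy=2.6,interpolation=cv2.INTER_CUBIC)
a=a[:,100:480]; o=np.zeros((420,380+416,3),np.uint8); o[:,:380]=a; o[:338,380:]=b
cv2.imwrite("pics/m4.png",o)
plan([(0,-14,14,58,6),(-30,-14,14,58,6),(-60,-10,14,58,6),(-80,-8,14,58,6)])
E
```

```text
(0, -14, 14, 58, 6) -> [ 0.65 -1.86 -0.12] turn 0.0 open 0.68 A contact [63. 24.]
(-30, -14, 14, 58, 6) -> [ 1.37 -4.77 -0.12] turn 0.0 open 0.68 A contact [33. 24.]
(-60, -10, 14, 58, 6) -> [ 2.49 -7.59 -0.12] turn 0.0 open 0.68 A contact [ 3. 28.]
(-80, -8, 14, 58, 6) -> [ 3.17 -9.48 -0.12] turn 0.0 open 0.68 A contact [-17.  30.]
```

View pics/m4.png

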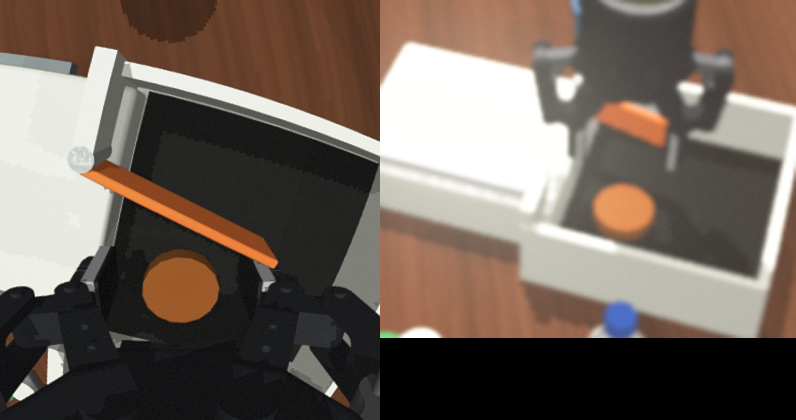

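The lens is in the tray, lying at (287,280) in the wrist frame. It turned over as it dropped and sits well below flap level. Finger A still holds the flap, so I withdraw backwards and let the flap follow A shut, then lift.

>>> step_arm(steps=[0.3,-0.9,-0.1,0,0,0,0.68,0.65,-1.9,-0.1,0,0,0,0.68,0.9,-2.9,-0.1,0,0,0,0.68,1.1,-3.8,-0.1,0,0,0,0.68,1.4,-4.8,-0.1,0,0,0,0.68,1.8,-5.7,-0.1,0,0,0,0.68,2.1,-6.6,-0.1,0,0,0,0.68,2.4,-7.5,-0.1,0,0,0,0.68,2.7,-8.1,-0.1,0,0,0,0.68,2.9,-8.8,-0.1,0,0,0,0.68,3.2,-9.5,-0.1,0,0,0,0.68,3.2,-9.5,-1.5,0,0,0,0.68,3.2,-9.5,-4,0,0,0,0.68,3.2,-9.5,-8,0,0,0,0.68,3.2,-9.5,-13,0,0,0,0.68,3.2,-9.5,-16,0,0,0,0.68,3.2,-9.5,-16,0,0,0,0.68])

```text
t: 9.65
eef_pos: [0.5703, -0.0233, 0.2352]
orientation: [179.5, -0.0, 79.3]
wrist_force: [0.6, -0.1, -0.7]
grip_width: 0.0579
finger_force: 0.0
```

```bash
python3 - <<'E'
from plan import *
a=snapshot("wrist"); b=snapshot("side")[180:360,210:420]
b=cv2.resize(b,None,fx=1.95,fy=1.95,interpolation=cv2.INTER_CUBIC)
a=a[:,100:480]; o=np.zeros((420,380+b.shape[1],3),np.uint8); o[:,:380]=a; o[:b.shape[0],380:]=b
cv2.imwrite("pics/m5.png",o); print(o.shape,observe()["t"])
E
```

```text
(420, 790, 3) 9.75
```

View pics/m5.png

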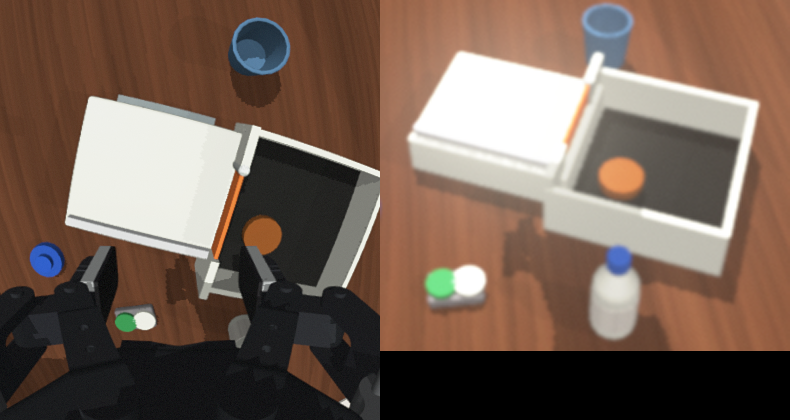

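The flap is shut and the lens lies in the tray at (235,362). The bottle, cup and lens case are all still in place, and the arm is clear.

```bash
python3 -c "
from station import *
print(finish_job())"
```

```text
the job is handed in; nothing more can be done
None
```

The amber lens went through the held-open flap into the drip tray, where it landed upside down, holder underneath. The flap closed behind it, nothing else moved, and the job was handed in at about 10 s.

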